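Load a tray of fittings into its carrying frame and lift it level

ROBOT

A 6-joint arm with a two-finger parallel gripper is mounted at the origin on a cart in front of the work surface, level with it; the furniture and walls round the work are solid. World frame = base frame: x ahead of the robot, y to its left, z up, the work surface at z = 0. Lengths are in m, angles in degrees, forces in N, time in s.
With the tool pointing down it reaches from about 0.275 to 0.85 m from the base axis. Payload 5.2 kg.
Tool frame: the origin (TCP) lies at the very end of the fingers, on their centre line; the grasp point (between the pads) lies 19 mm behind it (grip_depth is the z of the grasp point in the tool frame, in m); z points along the fingers, y is the line along which they close (so a half turn about z gives the same grasp; the last joint's range is limited). The gripper opens to 85 mm and grips with 20 to 120 N. Pads are 22 mm wide; open, the fingers measure 114 mm over their backs; the gripper's body (76 mm by 85 mm) begins 54 mm behind the grasp point. The pads swing forward as they close: fully open they stand 13 mm farther back than shut.
Start: joints at [-80.26, 14.817, 87.949, -0, 77.235, -11.62], TCP at [0.2, -0.512, 0.231] pointing down, gripper open.
Joint ranges: [-179.93, 179.93], [-52.35, 119.4], [10.71, 147.94], [-69.91, 249.91], [12.55, 155.21], [-178.61, 178.61]. Speed limits (degrees/s): [147.25, 147.25, 180, 180, 180, 180].

INTERFACE

Orientations are given as a 3x3 rotation matrix whose columns are the frame's x, y, z axes.
In Python, from workcell import observe, get_image, calibration, close_job, grip_depth gives the robot as it stands.
- The arm moves only by the tool step_arm, never from a script. Its argument "deltas" is a list of rows, each an object with "dp": the shift along the world's x, y, z in mm, a list of three; "spin": the turn about the world's z in degrees. A call has 1 to 20 rows; each row shifts and turns the commanded pose from where the row before left it; what a row does not reach is not made up. A row lasts 1/8 s, in which the tool goes at most 62.5 mm and 10.7 degrees, less where a joint would pass 70% of its speed; a pose out of reach is approached as far as the arm can. A call is refused whole if a number of a shift passes 62.5 or a number of a turn 10.7, either way. A call with a gripper value outside its range is refused whole. "hand" is the closure, from 0 (fully open) to 1 (shut), set as the call begins (left out, the last holds). The fingers move at their own pace and stop on an object; the grip force is fixed at half the most. Time passes only in rows, so rows that do not move let the fingers close. It gives the time, the measured TCP pose, the force, the opening and the grip force at its end, in the units of the state.
- observe(): the state, without advancing time (a new reading comes with each control period).
- get_image(name): name is "scene" or "top" or "wrist"; returns the picture (384x512x3 uint8, red, green, blue); there is no depth.
- calibration(name): a dict with "K" (3x3 intrinsics, pixels), "world_to_cam" (4x4, takes a point from world to camera coordinates); the wrist camera has in their place "T_tool_cam" (4x4, takes a point from camera to tool coordinates, whose origin is the TCP and whose axes are the flange's). Camera axes: x right, y down, z forward; pixel columns grow to the right and rows downward; lengths in m; the calibration is good to about 2 mm. The wrist camera is an equidistant fisheye: a pixel r from the principal point sees the ray r / f radians off the axis. A picture is of the moment at which its call begins: read the wrist's pose just before it. calibration takes no time and is no camera call.
- close_job(): hands the job in; it is judged then, once.
The state is a dict: "time": time; "qpos": joint angles; "joint_velocities": joint speeds; "joint_efforts": joint torques, N m; "eef_pos": TCP position; "ee_rot": TCP orientation; "contact_force": force on the tool from outside, world axes, zero at the start; "ft_torque": the same for the moment, N m; "finger_gap": finger opening in m; "grip_force": force on a finger pad.
Only numpy, scipy, OpenCV 4.12 (cv2) and the standard library are available. Lean on these libraries where they do the work, as an engineer would, in place of code of your own. Each camera call takes 0.05 s, during which the arm holds its last target. There are 200 camera calls.

TASK

Take the blue tray of fittings by its black upright grip and slide it into the open end of the sheet-steel carrying frame until it is fully home, dropped down behind the frame's front lip, and let go of it. Then take the frame by its handle, raise it about 10 cm off the bench and finish still holding it there, level and steady with the fittings in the tray; keep tray and frame level all the way and leave the other things on the bench alone.

Things in the scene. Friction and masses are not known exactly. Their poses are not given: they have to be found in the camera images.
- carrier: Loose carrying frame of folded bright sheet steel on rubber feet, 0.37 kg with handle; it slides if pushed with about 2 N. Origin: centre of its underside, 194 x 130 mm. x points from its open end (at -x) to the back, y across, z up. Floor top at z = 6 mm. Inside faces: side walls y = +-62 mm, back stop x = +94 mm, front lip x = -94 mm.
- carrier_mouth (a point): Middle of the top of the frame's front lip (3 mm thick): carrier x = -95.5, y = 0, z = 11 mm. Hold-down flanges along both side walls (y = +-48 to +-62 mm, underside at carrier z = 56 mm) let the tray in only by sliding along carrier +x with its underside at z = 11 to 20 mm; at the back it then drops to the floor at z = 6 mm. Walls and flanges flare out at the mouth to x = -116, y = +-72 mm.
- carrier_handle: Handle of the frame, fixed to it by a steel-rod A at each side (carrier y = +-69 mm). Origin: centre of its black ribbed grip, 155 mm above the frame's underside, over the frame's middle; axes as the carrier's. The grip runs along y: 88 mm long, 16 mm wide (x), 20 mm high, over 90 mm free beneath. Loaded, the frame balances within about 7 mm of the grip's middle.
- tray: Loose blue plastic tray, 180 (x) x 116 (y) mm, walls 36 mm high, floor and walls 3 mm, 0.11 kg, holding three loose fittings (0.3 to 0.4 kg). Origin: centre of its underside. The black grip is at its -x end; the +x end goes into the frame first. Home in the frame its axes match the carrier's, its underside is at carrier z = 6 mm, with 4 mm of play to each side.
- tray_grip (a point): Point to hold on the tray's black upright grip, a flat block 10 mm thick (x), 60 mm wide (y), from 32 to 72 mm above the tray's underside. This point: tray x = -85, y = 0, z = 58 mm. The fittings stand more than 30 mm from the grip's inner face.
- elbow: Grey galvanised pipe elbow, 62 x 64 x 33 mm, about 0.14 kg, lying in the back half of the tray. Origin: centre of its underside.
- nipple_a: One of two like brass hex nipples, diameter 30 mm, 48 mm high, 0.09 kg, standing on end in the tray's front half. Origin: centre of its underside.
- nipple_b: One of two like brass hex nipples, diameter 30 mm, 48 mm high, 0.09 kg, standing on end in the tray's front half. Origin: centre of its underside.
- masking_tape: Bystander: beige roll of tape lying flat, diameter 94 mm, 25 mm high. Origin: centre of its underside.
- tape_measure: Bystander: yellow tape measure, 35 x 79 x 70 mm. Origin: centre of its underside.
- torch: Bystander: dark grey torch lying down, 36 x 125 x 37 mm. Origin: centre of its underside.
Not all that is in view belongs to the job. Leave any turquoise look-alike of the elbow alone.

How it is judged:
By the outcome, as a careful person would: the job done as asked, in the order asked, and still so for the second after the job is handed in, while the arm keeps its last pose, push and grip.
It also fails if it takes over 61 s, if anything falls off the work surface, if the arm or the gripper's body presses on something with over 40 N, if the wrist force passes 120 N, or if a joint passes its speed limit or range.

## Working session

There is one attempt and no reset: what is moved stays moved. The work goes in short steps, Python scripts to look and compute and a tool call to move; the robot and the scene stay as the last step left them, time stands still between calls to the robot, and variables do not carry over. Pictures are saved under pics/ and viewed, at most 10 in all, crops included, and the job is handed in when it is done.

Besides the shell and the picture viewer there is one more tool, called after "Emit:" by a JSON object that holds its "op" and its "data", one argument or row to a line. step_arm: Moves the arm, as the interface text tells. Its arguments: {"type":"object","properties":{"deltas":{"type":"array","items":{"type":"object","properties":{"dp":{"type":"array","items":{"type":"number"}},"spin":{"type":"number"}}}},"hand":{"type":"number"}},"required":["deltas"]}

```bash
mkdir -p pics; ls; python3 - <<'E'
from workcell import *
import cv2, numpy as np
s=observe(); print(s['time'],s['eef_pos'],s['ee_rot'],s['finger_gap'],grip_depth)
for n in ['scene','top']:
    im=get_image(n); cv2.imwrite(f'pics/{n}0.png',im[:,:,::-1])
    c=calibration(n); print(n,np.round(c['K'],1).tolist(),np.round(c['world_to_cam'],3).tolist())
E
```

```text
pics
0.0 [ 0.20025819 -0.51166954  0.23048618] [[ 9.31309798e-01  3.64227910e-01 -2.98545585e-04]
 [ 3.64227844e-01 -9.31308170e-01  1.78068038e-03]
 [ 3.70535550e-04 -1.76710370e-03 -9.99998370e-01]] 0.08487029085411797 -0.0187
scene [[483.9, 0.0, 258.6], [0.0, 483.9, 192.4], [0.0, 0.0, 1.0]] [[-0.575, -0.818, -0.011, 0.207], [-0.687, 0.49, -0.536, 0.497], [0.444, -0.301, -0.844, 1.629], [0.0, 0.0, 0.0, 1.0]]
top [[418.6, 0.0, 262.0], [0.0, 418.6, 192.2], [0.0, 0.0, 1.0]] [[0.014, -1.0, -0.019, -0.113], [-0.992, -0.012, -0.122, 0.543], [0.122, 0.02, -0.992, 1.39], [0.0, 0.0, 0.0, 1.0]]
```

View pics/scene0.png

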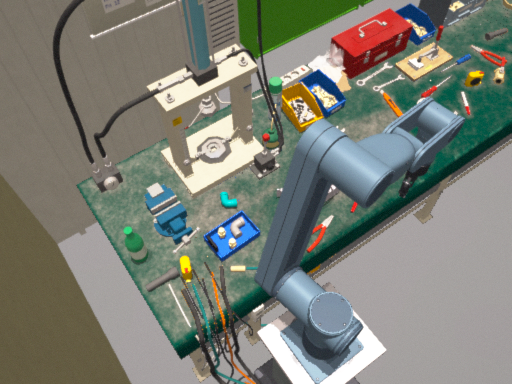

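View pics/top0.png

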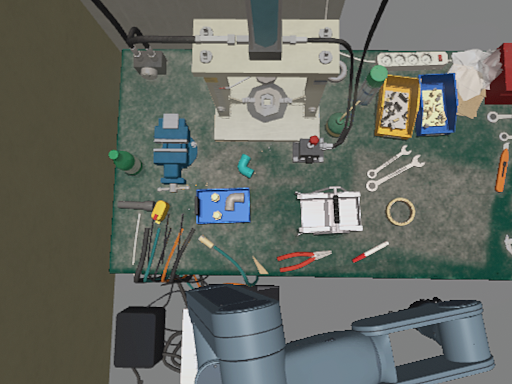

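```bash
cat > h.py <<'E'
import numpy as np, cv2
from workcell import *
def ray(name,uv):
    c=calibration(name);W=np.array(c['world_to_cam']);R=W[:3,:3]
    o=-R.T@W[:3,3]; d=R.T@np.linalg.inv(c['K'])@np.array([uv[0],uv[1],1.]); return o,d
def onz(name,uv,z):
    o,d=ray(name,uv); return o+d*(z-o[2])/d[2]
def proj(name,p):
    c=calibration(name); q=np.array(c['world_to_cam'])@np.r_[p,1]; q=np.array(c['K'])@q[:3]; return q[:2]/q[2]
E
python3 - <<'E'
import cv2
im=cv2.imread('pics/top0.png')[175:245,190:370]
cv2.imwrite('pics/crop1.png',cv2.resize(im,None,fx=4.4,fy=4.4,interpolation=cv2.INTER_CUBIC))
from h import *
for uv in [(199,191),(249,190),(250,222),(200,223)]: print(uv,onz('top',uv,.036)[:2])
for uv in [(296,193),(362,190),(296,235),(362,233)]: print(uv,onz('top',uv,.056)[:2])
E
```

```text
(199, 191) [0.54556478 0.10814952]
(249, 190) [ 0.55097367 -0.06190779]
(250, 222) [ 0.44258272 -0.06720914]
(200, 223) [0.43701112 0.10124393]
(296, 193) [ 0.54016508 -0.21998351]
(362, 190) [ 0.55280662 -0.43926794]
(296, 235) [ 0.40078945 -0.22056837]
(362, 233) [ 0.41029478 -0.43714485]
```

View pics/crop1.png

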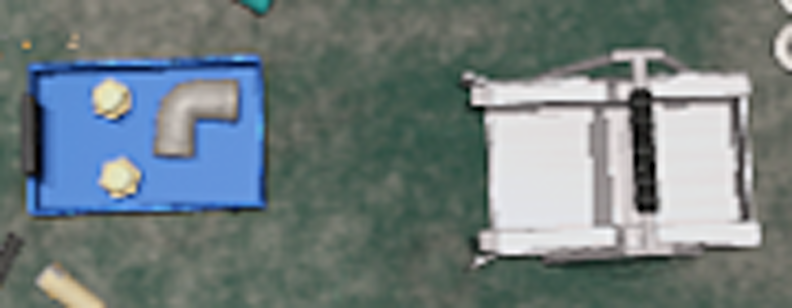

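```bash
python3 - <<'E'
from h import *
im=cv2.imread('pics/top0.png'); hsv=cv2.cvtColor(im,cv2.COLOR_BGR2HSV)
m=cv2.inRange(hsv,(105,120,60),(125,255,255)); m[:, :185]=0; m[:,262:]=0; m[:180]=0; m[235:]=0
c=max(cv2.findContours(m,0,1)[0],key=cv2.contourArea); h=cv2.convexHull(c)[:,0,:]
P=np.array([onz('top',p,.036)[:2] for p in h])*1000
print('tray',cv2.minAreaRect(P.astype(np.float32)))
print('grip',onz('top',(196.8,205.2),.072)); print('handle mid',onz('top',(190+645/4.4,175+150/4.4),.165))
print('handle ends',onz('top',(190+638/4.4,175+90/4.4),.165),onz('top',(190+648/4.4,175+211/4.4),.165))
print('cam',ray('top',(0,0))[0])
c=calibration('wrist'); print({k:np.round(v,3).tolist() for k,v in c.items()})
E
```

```text
tray ((497.6326904296875, 26.559059143066406), (116.98656463623047, 180.86398315429688), 2.1801531314849854)
grip [0.49381899 0.10767208 0.072     ]
handle mid [ 0.47888691 -0.33728631  0.165     ]
handle ends [ 0.52074053 -0.33274239  0.165     ] [ 0.43664354 -0.33903312  0.165     ]
cam [ 0.37142462 -0.13528393  1.44386192]
{'K': [[297.319, 0.0, 254.914], [0.0, 297.319, 191.193], [0.0, 0.0, 1.0]], 'T_tool_cam': [[0.001, -0.953, -0.303, 0.076], [1.0, 0.001, 0.001, -0.001], [-0.0, -0.303, 0.953, -0.143], [0.0, 0.0, 0.0, 1.0]]}
```

Emit:
{"op": "step_arm", "data": {
  "deltas": [
    {"dp": [30,22,14],"spin": -2.5},
    {"dp": [30,22,14],"spin": -2.5},
    {"dp": [30,22,14],"spin": -2.5},
    {"dp": [30,22,14],"spin": -2.5},
    {"dp": [30,22,14],"spin": -2.5},
    {"dp": [30,22,14],"spin": -2.5},
    {"dp": [30,22,14],"spin": -2.5},
    {"dp": [30,22,2],"spin": -2},
    {"dp": [0,0,0],"spin": 0},
    {"dp": [0,0,0],"spin": 0}
  ],
  "hand": 0
}}

```text
time: 1.35
eef_pos: [0.4399, -0.3362, 0.3307]
ee_rot: [[0.999, 0.033, -0.001], [0.033, -0.999, 0.0], [-0.001, -0.001, -1.0]]
contact_force: [0.1, -0.6, 0.6]
finger_gap: 0.0854
grip_force: 0.0
```

```bash
cat >> h.py <<'E'
def wrist(fn):
    s=observe(); im=get_image('wrist'); cv2.imwrite(fn,im[:,:,::-1]); np.savez(fn[:-3]+'npz',p=s['eef_pos'],R=s['ee_rot']); return s,im
def wonz(fn,uv,z):
    d=np.load(fn[:-3]+'npz'); c=calibration('wrist'); K=np.array(c['K']); T=np.array(c['T_tool_cam'])
    u=(np.array(uv,float)-K[:2,2])/K[0,0]; r=np.hypot(*u); v=np.r_[u/r*np.sin(r),np.cos(r)]
    v=d['R']@T[:3,:3]@v; o=d['p']+d['R']@T[:3,3]
    return (o+v*(z-o[2])/v[2])*1000
E
python3 - <<'E'
from h import *
s,im=wrist('pics/w1.png'); print(s['time'],s['eef_pos'],np.round(s['ee_rot'],3).tolist(),s['contact_force'])
E
```

```text
1.35 [ 0.43990502 -0.33623671  0.33073774] [[0.999, 0.033, -0.001], [0.033, -0.999, 0.0], [-0.001, -0.001, -1.0]] [ 0.09014949 -0.58778065  0.63595245]
```

View pics/w1.png

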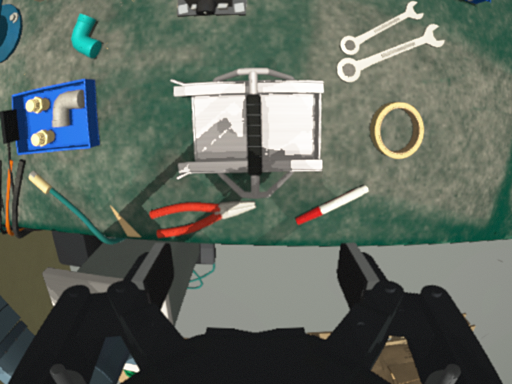

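```bash
python3 - <<'E'
import cv2
im=cv2.imread('pics/w1.png')[60:205,165:335]
cv2.imwrite('pics/crop2.png',cv2.resize(im,None,fx=4,fy=4,interpolation=cv2.INTER_CUBIC))
E
```

```text
(no output)
```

View pics/crop2.png

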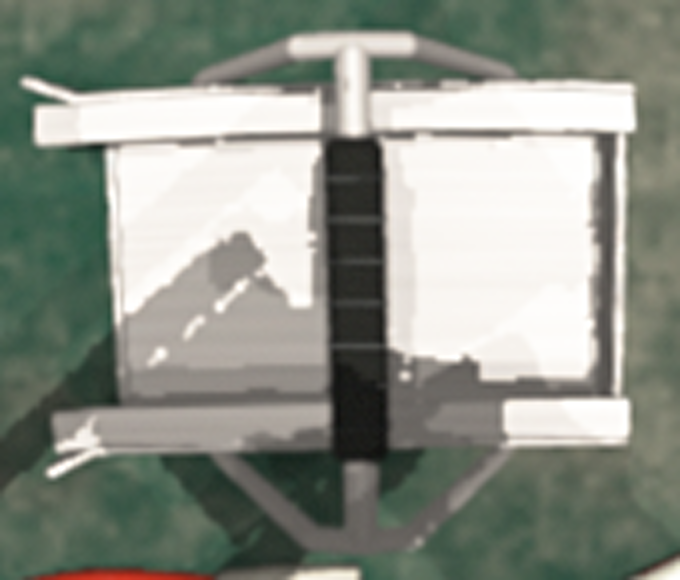

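```bash
python3 - <<'E'
from h import *
fn='pics/w1.png'
f=lambda p,z: wonz(fn,(165+(p[0]+.5)/4-.5,60+(p[1]+.5)/4-.5),z)[:2].round(1)
for n,a,b,z in [('up out',(78,92),(632,84),58),('up in',(78,144),(635,131),57),('lo in',(100,409),(628,397),57),('lo out',(105,450),(628,442),58),('handle mid',(355,137),(360,460),165),('back',(635,90),(630,440),58),('lip',(108,145),(120,400),11)]:
    A,B=f(a,z/1000),f(b,z/1000); d=B-A; print(n,A,B,'ang',np.degrees(np.arctan2(d[1],d[0])).round(2),'len',np.hypot(*d).round(1))
im=cv2.imread(fn); hsv=cv2.cvtColor(im,cv2.COLOR_BGR2HSV)
m=cv2.inRange(hsv,(105,120,60),(125,255,255)); m[:,110:]=0; m[:70]=0; m[165:]=0
c=max(cv2.findContours(m,0,1)[0],key=cv2.contourArea); h=cv2.convexHull(c)[:,0,:]
P=np.array([wonz(fn,p,.036)[:2] for p in h]); print(cv2.minAreaRect(P.astype(np.float32)))
E
```

```text
up out [ 538.8 -233.8] [ 548.  -426.4] ang -87.27 len 192.8
up in [ 520.3 -233.8] [ 531.4 -428.6] ang -86.74 len 195.1
lo in [ 424.6 -241.5] [ 435.6 -432.8] ang -86.71 len 191.6
lo out [ 409.6 -243.3] [ 419.1 -434. ] ang -87.15 len 190.9
handle mid [ 521.5 -331.5] [ 436.2 -335.7] ang -177.18 len 85.4
back [ 546.  -427.6] [ 419.9 -434.7] ang -176.78 len 126.3
lip [ 520.3 -234.9] [ 418.4 -239.7] ang -177.3 len 102.0
((496.77996826171875, 20.001571655273438), (116.22135925292969, 200.5089874267578), 2.5033068656921387)
```

Emit:
{"op": "step_arm", "data": {
  "deltas": [
    {"dp": [3,30,0],"spin": 0},
    {"dp": [3,46,-8],"spin": 0},
    {"dp": [3,46,-9],"spin": 0},
    {"dp": [3,46,-9],"spin": 0},
    {"dp": [3,46,-9],"spin": 0},
    {"dp": [3,46,-9],"spin": 0},
    {"dp": [3,46,-9],"spin": 0},
    {"dp": [3,46,-9],"spin": 0},
    {"dp": [3,46,-9],"spin": 0},
    {"dp": [3,30,-9],"spin": 0},
    {"dp": [0,8,0],"spin": 0},
    {"dp": [0,0,0],"spin": 0},
    {"dp": [0,0,0],"spin": 0}
  ]
}}

```text
time: 3.02
eef_pos: [0.4706, 0.0985, 0.2516]
ee_rot: [[1.0, 0.031, 0.001], [0.031, -1.0, -0.001], [0.001, 0.001, -1.0]]
contact_force: [0.1, 0.1, 0.1]
finger_gap: 0.0854
grip_force: 0.0
```

```bash
python3 - <<'E'
from h import *
fn='pics/w2.png'
s,im=wrist(fn); print(s['time'],s['eef_pos'],np.round(s['ee_rot'],4).tolist())
im=im[:,:,::-1]; hsv=cv2.cvtColor(im,cv2.COLOR_BGR2HSV)
m=cv2.inRange(hsv,(105,120,60),(125,255,255)); 
c=max(cv2.findContours(m,0,1)[0],key=cv2.contourArea); h=cv2.convexHull(c)[:,0,:]
P=np.array([wonz(fn,p,.036)[:2] for p in h]); print(cv2.minAreaRect(P.astype(np.float32)),cv2.boundingRect(c))
E
```

```text
3.025 [0.47061919 0.09845466 0.25163742] [[0.9995, 0.031, 0.0006], [0.031, -0.9995, -0.0005], [0.0005, 0.0006, -1.0]]
((496.46533203125, 30.08270263671875), (116.5073013305664, 180.59373474121094), 2.750338315963745) (237, 96, 144, 94)
```

View pics/w2.png

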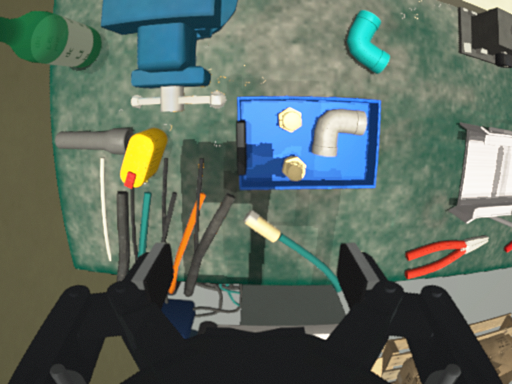

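```bash
python3 - <<'E'
from h import *
fn='pics/w2.png'; im=cv2.imread(fn); g=im.max(2); m=(g<45).astype(np.uint8); m[:115]=0;m[180:]=0;m[:,:230]=0;m[:,252:]=0
c=max(cv2.findContours(m,0,1)[0],key=cv2.contourArea); x,y,w,h=cv2.boundingRect(c); print(x,y,w,h)
for p in [(x,y),(x+w-1,y),(x,y+h-1),(x+w-1,y+h-1)]: print(wonz(fn,p,.072).round(1))
P=np.array([wonz(fn,p,.072)[:2] for p in c[:,0,:]]); print(cv2.minAreaRect(P.astype(np.float32)))
E
```

```text
236 146 10 29
[495.4 120.1  72. ]
[495.7 110.3  72. ]
[463.7 119.6  72. ]
[464.  109.5  72. ]
((479.7099304199219, 114.38232421875), (9.9325532913208, 32.120704650878906), 88.54916381835938)
```

Emit:
{"op": "step_arm", "data": {
  "deltas": [
    {"dp": [5.7,4,-35],"spin": 0.2},
    {"dp": [5.7,4,-40],"spin": 0.2},
    {"dp": [5.7,4,-40],"spin": 0.2},
    {"dp": [5.7,4,-36],"spin": 0.2},
    {"dp": [0,0,0],"spin": 0},
    {"dp": [0,0,0],"spin": 0}
  ],
  "hand": 0.55
}}

```text
time: 3.82
eef_pos: [0.494, 0.1152, 0.1016]
ee_rot: [[0.999, 0.046, 0.001], [0.046, -0.999, -0.0], [0.001, 0.0, -1.0]]
contact_force: [0.2, 0.4, 1.5]
finger_gap: 0.0389
grip_force: 0.0
```

Emit:
{"op": "step_arm", "data": {
  "deltas": [
    {"dp": [0,0,-20],"spin": 0},
    {"dp": [0,0,-20],"spin": 0},
    {"dp": [0,0,-14],"spin": 0},
    {"dp": [0,0,-8],"spin": 0},
    {"dp": [0,0,0],"spin": 0},
    {"dp": [0,0,0],"spin": 0}
  ]
}}

```text
time: 4.58
eef_pos: [0.4937, 0.1158, 0.0389]
ee_rot: [[0.999, 0.046, 0.001], [0.046, -0.999, 0.0], [0.001, 0.0, -1.0]]
contact_force: [-0.2, 0.1, 0.3]
finger_gap: 0.0385
grip_force: 0.0
```

Emit:
{"op": "step_arm", "data": {
  "deltas": [
    {"dp": [0,0,0],"spin": 0},
    {"dp": [0,0,0],"spin": 0},
    {"dp": [0,0,0],"spin": 0},
    {"dp": [0,0,0],"spin": 0},
    {"dp": [0,0,0],"spin": 0},
    {"dp": [0,0,0],"spin": 0}
  ],
  "hand": 1
}}

```text
time: 5.32
eef_pos: [0.4936, 0.1156, 0.0389]
ee_rot: [[0.999, 0.046, 0.001], [0.046, -0.999, -0.0], [0.001, 0.0, -1.0]]
contact_force: [-1.2, -2.2, 4.9]
finger_gap: 0.0088
grip_force: 59.7
```

Emit:
{"op": "step_arm", "data": {
  "deltas": [
    {"dp": [0,0,2],"spin": 0},
    {"dp": [0,0,4],"spin": 0},
    {"dp": [0,0,5],"spin": 0},
    {"dp": [0,0,4],"spin": 0.2},
    {"dp": [0,0,2],"spin": 0.2},
    {"dp": [0,0,0],"spin": 0},
    {"dp": [0,0,0],"spin": 0}
  ]
}}

```text
time: 6.2
eef_pos: [0.493, 0.1158, 0.0552]
ee_rot: [[0.999, 0.053, -0.0], [0.053, -0.999, 0.0], [-0.0, -0.0, -1.0]]
contact_force: [-0.3, 1.0, -3.3]
finger_gap: 0.0095
grip_force: 58.4
```

```bash
cat > tm.py <<'E'
from h import *
import sys
fn=sys.argv[1]; z=float(sys.argv[2])
s,im=wrist(fn); R=s['ee_rot']; print(s['time'],(s['eef_pos']*1000).round(1),'head',np.degrees(np.arctan2(R[1][1],R[0][1])).round(2),s['contact_force'].round(1),s['ft_torque'].round(2))
im=im[:,:,::-1]; hsv=cv2.cvtColor(im,cv2.COLOR_BGR2HSV)
m=cv2.inRange(hsv,(105,120,60),(125,255,255)); 
c=max(cv2.findContours(m,0,1)[0],key=cv2.contourArea); h=cv2.convexHull(c)[:,0,:]
P=np.array([wonz(fn,p,z)[:2] for p in h]); print(cv2.minAreaRect(P.astype(np.float32)),cv2.boundingRect(c))
E
python3 tm.py pics/w3.png 0.053; python3 - <<'E'
from workcell import *; import cv2
a=cv2.imread('pics/w3.png'); b=get_image('scene')[:,:,::-1]
b=cv2.resize(b[195:270,180:290],None,fx=3.6,fy=3.6,interpolation=cv2.INTER_CUBIC)
a=cv2.resize(a,(400,300)); b=cv2.resize(b,(396,270))
c=cv2.copyMakeBorder(b,0,30,0,0,cv2.BORDER_CONSTANT)
cv2.imwrite('pics/v3.png',cv2.hconcat([a,c]))
E
```

```text
6.2 [493.  115.8  55.2] head -86.94 [-0.3  1.  -3.3] [0.34 0.08 0.  ]
((499.0910339355469, 32.093482971191406), (118.94145965576172, 178.97120666503906), 3.003675937652588) (245, 131, 267, 180)
```

View pics/v3.png

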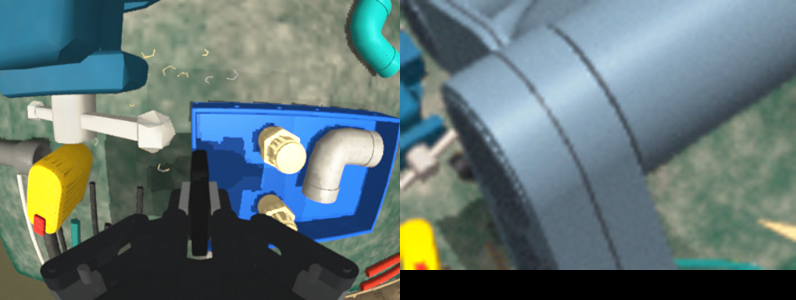

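```bash
python3 - <<'E'
from h import *
fn='pics/w3.png'; im=cv2.imread(fn); hsv=cv2.cvtColor(im,cv2.COLOR_BGR2HSV)
m=cv2.inRange(hsv,(105,120,60),(125,255,255)); m[:,:240]=0
c=max(cv2.findContours(m,0,1)[0],key=cv2.contourArea); h=cv2.convexHull(c)
for p in cv2.approxPolyDP(h,3,True)[:,0]: print(p,wonz(fn,p,.053)[:2].round(1))
# upper rim edge per column, far-end edge per row
for u in range(260,500,40): v=np.where(m[:,u])[0].min(); print('up',u,v,wonz(fn,(u,v),.053)[:2].round(1))
for v in range(160,300,25): u=np.where(m[v])[0].max(); print('far',u,v,wonz(fn,(u,v),.053)[:2].round(1))
E
```

```text
[247 131] [553.2 123.4]
[428 137] [559.   24.5]
[483 143] [561.1 -19.6]
[511 151] [559.6 -49.3]
[505 204] [522.7 -55.8]
[475 297] [444.9 -59.5]
[404 310] [441.4   9.1]
[305 279] [470.1  85.4]
[267 231] [500.6 110.2]
[245 193] [521.5 122.9]
up 260 131 [553.5 117. ]
up 300 131 [554.8  97.5]
up 340 132 [556.  77.]
up 380 134 [557.2  54.9]
up 420 137 [558.4  29.9]
up 460 140 [5.603e+02 5.000e-01]
far 511 160 [553.6 -51.2]
far 509 185 [536.5 -55. ]
far 503 210 [518.3 -55.4]
far 497 235 [499.2 -57.2]
far 489 260 [478.7 -58.1]
far 480 285 [456.4 -59.2]
```

Emit:
{"op": "step_arm", "data": {
  "deltas": [
    {"dp": [0,-3,0]},
    {"dp": [0,-6,0]},
    {"dp": [0,-9,0]},
    {"dp": [0,-12,0]},
    {"dp": [0,-12,0]},
    {"dp": [-1,-12,0]},
    {"dp": [-2,-12,0]},
    {"dp": [-3.5,-12,0]},
    {"dp": [-5,-12,0]},
    {"dp": [-5,-12,0]},
    {"dp": [-5,-11,0]},
    {"dp": [-5,-8,0]},
    {"dp": [-3,-6,0]},
    {"dp": [-2,-3,0]},
    {"dp": [-1,0,0]},
    {"dp": [0,0,0]}
  ]
}}

```text
validation failed for argument at $.de...
```

```bash
python3 tm.py pics/w4.png 0.053; python3 - <<'E'
from workcell import *; import cv2
b=get_image('top')[:,:,::-1]; cv2.imwrite('pics/t4.png',b)
a=cv2.imread('pics/w4.png')
b=cv2.resize(b[175:250,230:370],None,fx=5,fy=5,interpolation=cv2.INTER_CUBIC)
a=cv2.resize(a[100:310,200:],(312,210))
a=cv2.copyMakeBorder(a,0,0,0,700-312,cv2.BORDER_CONSTANT)
cv2.imwrite('pics/v4.png',cv2.vconcat([b,a]))
E
```

```text
6.3 [493.  115.8  55.2] head -86.94 [ 0.3 -0.2 -4.1] [ 0.35 -0.02  0.04]
((499.0215148925781, 32.14783477783203), (119.00454711914062, 178.64263916015625), 3.2072160243988037) (245, 131, 267, 180)
```

View pics/v4.png

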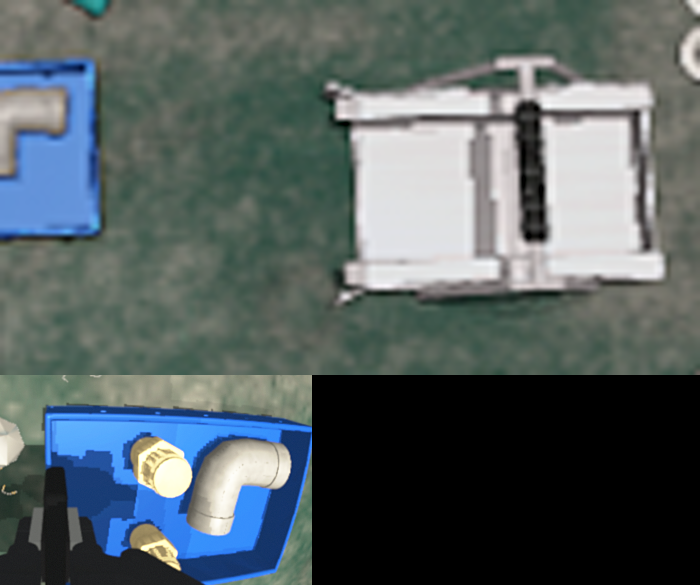

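Emit:
{"op": "step_arm", "data": {
  "deltas": [
    {"dp": [0,-3,0],"spin": 0},
    {"dp": [0,-6,0],"spin": 0},
    {"dp": [0,-9,0],"spin": 0},
    {"dp": [0,-12,0],"spin": 0},
    {"dp": [0,-12,0],"spin": 0},
    {"dp": [-1,-12,0],"spin": 0},
    {"dp": [-2,-12,0],"spin": 0},
    {"dp": [-3.5,-12,0],"spin": 0},
    {"dp": [-5,-12,0],"spin": 0},
    {"dp": [-5,-12,0],"spin": 0},
    {"dp": [-5,-11,0],"spin": 0},
    {"dp": [-5,-8,0],"spin": 0},
    {"dp": [-3,-6,0],"spin": 0},
    {"dp": [-2,-3,0],"spin": 0},
    {"dp": [-1,0,0],"spin": 0},
    {"dp": [0,0,0],"spin": 0}
  ]
}}

```text
time: 8.4
eef_pos: [0.4606, -0.014, 0.0553]
ee_rot: [[0.999, 0.054, -0.0], [0.054, -0.999, 0.0], [-0.0, -0.0, -1.0]]
contact_force: [0.2, -0.2, -4.2]
finger_gap: 0.0093
grip_force: 58.5
```

```bash
python3 tm.py pics/w5.png 0.053; cat > rel.py <<'E'
from h import *
import sys
b=get_image('top')[:,:,::-1].copy(); cv2.imwrite(sys.argv[1],b); hsv=cv2.cvtColor(b,cv2.COLOR_BGR2HSV)
m=cv2.inRange(hsv,(105,120,60),(125,255,255)); m[:180]=0; m[240:]=0; m[:,:225]=0; m[:,375:]=0
c=max(cv2.findContours(m,0,1)[0],key=cv2.contourArea); x,y,w,h=cv2.boundingRect(c); print('tray box',x,y,w,h)
w=m[:,:]; 
lo=[];up=[]
for u in range(max(x+3,235),x+cv2.boundingRect(c)[2]-3):
    v=np.where(m[:,u])[0]; up.append(onz('top',(u,v.min()-.5),.053)[:2]*1000); lo.append(onz('top',(u,v.max()+.5),.053)[:2]*1000)
def fit(n,P):
    P=np.array(P); k=np.polyfit(P[:,1],P[:,0],1); r=P[:,0]-np.polyval(k,P[:,1]); k=np.polyfit(P[abs(r)<2.5,1],P[abs(r)<2.5,0],1)
    print(n,'head',round(-90-np.degrees(np.arctan(k[0])),2),'x at y=-100,-230,-334:',np.polyval(k,[-100,-230,-334]).round(1))
fit('tray up',up);fit('tray lo',lo)
# carrier: bright against green
g=((hsv[...,1]<45)&(hsv[...,2]>125)).astype(np.uint8)
up=[];lo=[]
for u in list(range(304,327))+list(range(342,358)):
    v=np.where(g[188:240,u])[0]+188
    a=v[v<205]; z=v[v>220]
    for L,vv in ((up,a.min()-.5),(lo,z.max()+.5)): L.append(onz('top',(u,vv),.058)[:2]*1000)
fit('car up',up);fit('car lo',lo)
E
python3 rel.py pics/t5.png
```

```text
8.4 [460.6 -14.   55.3] head -86.93 [ 0.2 -0.2 -4.2] [ 0.3  -0.02  0.03]
((466.272705078125, -97.69318389892578), (119.90999603271484, 178.82701110839844), 3.120819568634033) (245, 130, 267, 182)
tray box 240 196 49 38
tray up head -89.32 x at y=-100,-230,-334: [527.3 528.9 530.1]
tray lo head -87.06 x at y=-100,-230,-334: [406.7 413.4 418.7]
car up head -87.1 x at y=-100,-230,-334: [535.3 541.9 547.1]
car lo head -86.84 x at y=-100,-230,-334: [400.7 407.8 413.6]
```

Emit:
{"op": "step_arm", "data": {
  "deltas": [
    {"dp": [1,-3,0],"spin": 0},
    {"dp": [1.4,-6,0],"spin": 0},
    {"dp": [0.4,-8,0],"spin": 0},
    {"dp": [0.4,-8,0],"spin": 0},
    {"dp": [0.4,-8,0],"spin": 0},
    {"dp": [0.4,-8,0],"spin": 0},
    {"dp": [0.4,-8,0],"spin": 0},
    {"dp": [0.4,-8,0],"spin": 0},
    {"dp": [0.4,-8,0],"spin": 0},
    {"dp": [0.4,-8,0],"spin": 0},
    {"dp": [0.4,-8,0],"spin": 0},
    {"dp": [0.2,-4,0],"spin": 0},
    {"dp": [0,0,0],"spin": 0}
  ]
}}

```text
time: 10.12
eef_pos: [0.4669, -0.0995, 0.0553]
ee_rot: [[0.999, 0.053, 0.0], [0.053, -0.999, 0.0], [0.0, -0.0, -1.0]]
contact_force: [0.1, -0.3, -4.9]
finger_gap: 0.0094
grip_force: 58.5
```

```bash
python3 tm.py pics/w6.png 0.053; python3 rel.py pics/t6.png; python3 - <<'E'
import cv2
b=cv2.imread('pics/t6.png'); a=cv2.imread('pics/w6.png')
b=cv2.resize(b[175:250,240:370],None,fx=4.5,fy=4.5,interpolation=cv2.INTER_CUBIC)
a=cv2.resize(a[90:310,200:],None,fx=1.15,fy=1.15); a=cv2.copyMakeBorder(a,0,0,0,b.shape[1]-a.shape[1],cv2.BORDER_CONSTANT)
c=cv2.vconcat([b,a]); print(c.shape); cv2.imwrite('pics/v6.png',c)
E
```

```text
10.125 [466.9 -99.5  55.3] head -86.97 [ 0.1 -0.3 -4.9] [0.34 0.02 0.03]
((472.8489074707031, -183.0651092529297), (119.06939697265625, 178.656982421875), 3.0616369247436523) (245, 130, 267, 181)
tray box 271 196 42 36
tray up head -89.31 x at y=-100,-230,-334: [520.6 522.2 523.4]
tray lo head -78.55 x at y=-100,-230,-334: [396.8 423.2 444.2]
car up head -87.29 x at y=-100,-230,-334: [536.3 542.4 547.3]
car lo head -86.84 x at y=-100,-230,-334: [400.7 407.8 413.6]
(591, 585, 3)
```

View pics/v6.png

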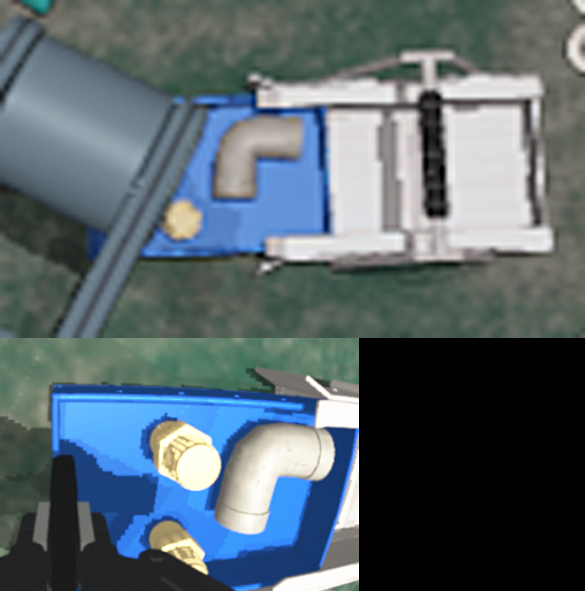

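Emit:
{"op": "step_arm", "data": {
  "deltas": [
    {"dp": [0.6,-3,0],"spin": 0},
    {"dp": [0.7,-6,0],"spin": 0},
    {"dp": [0.6,-8,0],"spin": 0},
    {"dp": [0.4,-8,0],"spin": 0},
    {"dp": [0.4,-8,0],"spin": 0},
    {"dp": [0.4,-8,0],"spin": 0},
    {"dp": [0.2,-4,0],"spin": 0},
    {"dp": [0,0,0],"spin": 0}
  ]
}}

```text
time: 11.22
eef_pos: [0.4701, -0.1445, 0.0553]
ee_rot: [[0.999, 0.053, 0.0], [0.053, -0.999, 0.0], [0.0, -0.0, -1.0]]
contact_force: [0.1, 0.2, -4.3]
finger_gap: 0.0094
grip_force: 58.5
```

Emit:
{"op": "step_arm", "data": {
  "deltas": [
    {"dp": [0.2,-4,0],"spin": 0},
    {"dp": [0.4,-8,0],"spin": 0},
    {"dp": [0.4,-8,0],"spin": 0},
    {"dp": [0.4,-8,0],"spin": 0},
    {"dp": [0.4,-8,0],"spin": 0},
    {"dp": [0.2,-4,0],"spin": 0},
    {"dp": [0,0,0],"spin": 0}
  ]
}}

```text
time: 12.1
eef_pos: [0.4721, -0.1846, 0.0553]
ee_rot: [[0.999, 0.053, -0.0], [0.053, -0.999, 0.0], [-0.0, -0.0, -1.0]]
contact_force: [0.1, 0.6, -3.7]
finger_gap: 0.0091
grip_force: 58.5
```

```bash
python3 rel.py pics/t7.png
```

```text
tray box 309 205 27 22
tray up head -89.31 x at y=-100,-230,-334: [524.  525.5 526.8]
tray lo head -86.27 x at y=-100,-230,-334: [419.  427.5 434.3]Traceback (most recent call last):
  File "rel.py", line 20, in <module>
    for L,vv in ((up,a.min()-.5),(lo,z.max()+.5)): L.append(onz('top',(u,vv),.058)[:2]*1000)
                     ~~~~~^^
    return umr_minimum(a, axis, None, out, keepdims, initial, where)
ValueError: zero-size array to reduction operation minimum which has no identity
```

Emit:
{"op": "step_arm", "data": {
  "deltas": [
    {"dp": [0.2,-4,0],"spin": 0},
    {"dp": [0.4,-8,0],"spin": 0},
    {"dp": [0.4,-8,0],"spin": 0},
    {"dp": [0.4,-8,0],"spin": 0},
    {"dp": [0.4,-8,0],"spin": 0},
    {"dp": [0.4,-8,0],"spin": 0},
    {"dp": [0.2,-4,0],"spin": 0},
    {"dp": [0.2,-4,0],"spin": 0},
    {"dp": [0.2,-3,0],"spin": 0},
    {"dp": [0,0,0],"spin": 0}
  ]
}}

```text
time: 13.4
eef_pos: [0.475, -0.2393, 0.0553]
ee_rot: [[0.999, 0.053, 0.0], [0.053, -0.999, -0.0], [0.0, 0.0, -1.0]]
contact_force: [0.5, 0.7, -3.6]
finger_gap: 0.0092
grip_force: 58.5
```

Emit:
{"op": "step_arm", "data": {
  "deltas": [
    {"dp": [0.1,-2,0],"spin": 0},
    {"dp": [0.1,-2,0],"spin": 0},
    {"dp": [0.1,-2,0],"spin": 0},
    {"dp": [0.1,-2,0],"spin": 0},
    {"dp": [0.1,-2,0],"spin": 0},
    {"dp": [0.1,-2,0],"spin": 0}
  ]
}}

```text
time: 14.15
eef_pos: [0.4755, -0.2514, 0.0553]
ee_rot: [[0.999, 0.053, -0.0], [0.053, -0.999, 0.0], [-0.0, -0.0, -1.0]]
contact_force: [0.1, 0.7, -4.3]
finger_gap: 0.0093
grip_force: 58.5
```

Emit:
{"op": "step_arm", "data": {
  "deltas": [
    {"dp": [0.1,-1.5,0],"spin": 0},
    {"dp": [0.1,-1.5,0],"spin": 0}
  ]
}}

```text
time: 14.4
eef_pos: [0.4756, -0.2537, 0.0552]
ee_rot: [[0.999, 0.053, -0.0], [0.053, -0.999, 0.001], [-0.0, -0.001, -1.0]]
contact_force: [-0.7, 2.3, -2.8]
finger_gap: 0.0094
grip_force: 58.9
```

Emit:
{"op": "step_arm", "data": {
  "deltas": [
    {"dp": [0.1,-1.5,0],"spin": 0},
    {"dp": [0.1,-1.5,0],"spin": 0}
  ]
}}

```text
time: 14.65
eef_pos: [0.4758, -0.2569, 0.0552]
ee_rot: [[0.999, 0.053, -0.0], [0.053, -0.999, 0.0], [-0.0, -0.001, -1.0]]
contact_force: [0.5, 2.7, -3.9]
finger_gap: 0.0093
grip_force: 58.7
```

Emit:
{"op": "step_arm", "data": {
  "deltas": [
    {"dp": [0.1,-1.5,0],"spin": 0},
    {"dp": [0.1,-1.5,0],"spin": 0}
  ]
}}

```text
time: 14.9
eef_pos: [0.4761, -0.2602, 0.0552]
ee_rot: [[0.999, 0.053, -0.0], [0.053, -0.999, 0.0], [-0.0, -0.0, -1.0]]
contact_force: [-0.6, 2.7, -3.5]
finger_gap: 0.0092
grip_force: 58.6
```

Emit:
{"op": "step_arm", "data": {
  "deltas": [
    {"dp": [-0.1,2,0],"spin": 0},
    {"dp": [-0.1,2,0],"spin": 0},
    {"dp": [0,0,-1],"spin": 0},
    {"dp": [0,0,-2.5],"spin": 0},
    {"dp": [0,0,-2.5],"spin": 0},
    {"dp": [0,0,-1.5],"spin": 0},
    {"dp": [0,0,0],"spin": 0}
  ]
}}

```text
time: 15.78
eef_pos: [0.4758, -0.2562, 0.0476]
ee_rot: [[0.999, 0.053, -0.0], [0.053, -0.999, 0.0], [-0.0, -0.0, -1.0]]
contact_force: [-0.1, -0.2, -4.0]
finger_gap: 0.0092
grip_force: 58.6
```

Emit:
{"op": "step_arm", "data": {
  "deltas": [
    {"dp": [0,0,-1],"spin": 0},
    {"dp": [0,0,-1],"spin": 0},
    {"dp": [0,0,0],"spin": 0}
  ]
}}

```text
time: 16.15
eef_pos: [0.4759, -0.2561, 0.0457]
ee_rot: [[0.999, 0.053, -0.0], [0.053, -0.999, 0.0], [-0.0, -0.0, -1.0]]
contact_force: [0.7, 0.4, -3.6]
finger_gap: 0.0096
grip_force: 58.6
```

Emit:
{"op": "step_arm", "data": {
  "deltas": [
    {"dp": [0,0,-0.6],"spin": 0},
    {"dp": [0,0,-0.6],"spin": 0},
    {"dp": [0,0,0],"spin": 0}
  ]
}}

```text
time: 16.52
eef_pos: [0.476, -0.2562, 0.0449]
ee_rot: [[0.999, 0.053, 0.0], [0.053, -0.999, -0.0], [0.0, 0.0, -1.0]]
contact_force: [-1.5, 1.7, -0.7]
finger_gap: 0.0089
grip_force: 59.0
```

Emit:
{"op": "step_arm", "data": {
  "deltas": [
    {"dp": [0,0,0],"spin": 0},
    {"dp": [0,0,0],"spin": 0},
    {"dp": [0,0,0],"spin": 0},
    {"dp": [0,0,0],"spin": 0}
  ],
  "hand": 0.6
}}

```text
time: 17.02
eef_pos: [0.476, -0.2563, 0.0447]
ee_rot: [[0.999, 0.053, 0.0], [0.053, -0.999, -0.0], [0.0, 0.0, -1.0]]
contact_force: [-0.2, -0.2, -0.4]
finger_gap: 0.0341
grip_force: 0.0
```

Emit:
{"op": "step_arm", "data": {
  "deltas": [
    {"dp": [0,0,5],"spin": 0},
    {"dp": [0,0,15],"spin": 0},
    {"dp": [0,0,30],"spin": 0},
    {"dp": [0,0,40],"spin": 0},
    {"dp": [0,0,45],"spin": 0},
    {"dp": [0,0,45],"spin": 0},
    {"dp": [0,0,45],"spin": 0},
    {"dp": [0,0,30],"spin": 0},
    {"dp": [0,0,0],"spin": 0},
    {"dp": [0,0,0],"spin": 0}
  ]
}}

```text
time: 18.27
eef_pos: [0.4755, -0.2558, 0.2992]
ee_rot: [[0.999, 0.053, -0.001], [0.053, -0.999, 0.0], [-0.001, -0.0, -1.0]]
contact_force: [-0.1, -0.0, -0.3]
finger_gap: 0.0344
grip_force: 0.0
```

```bash
python3 - <<'E'
from h import *
s,im=wrist('pics/w8.png'); print(s['time'],s['eef_pos'],s['contact_force'])
t=get_image('top')[:,:,::-1]; cv2.imwrite('pics/t8.png',t)
a=cv2.resize(im[60:260,190:400,::-1],None,fx=2.8,fy=2.8,interpolation=cv2.INTER_CUBIC); print(a.shape); cv2.imwrite('pics/v8.png',a)
E
```

```text
18.275 [ 0.47549671 -0.25584654  0.29921478] [-0.13984274 -0.03014074 -0.26476566]
(560, 588, 3)
```

View pics/v8.png

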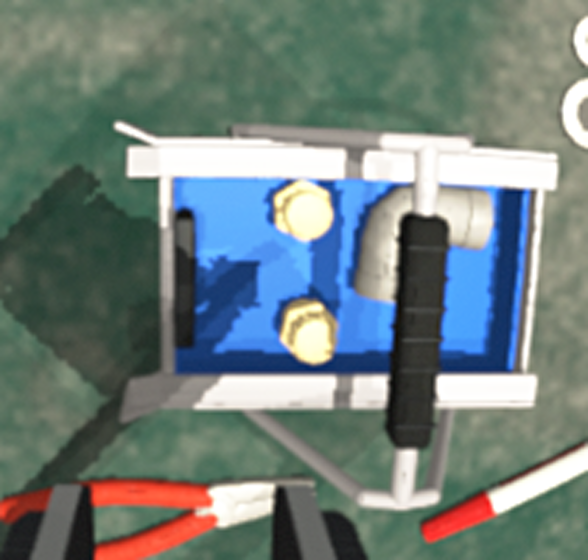

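```bash
python3 - <<'E'
from h import *
f=lambda p,z: wonz('pics/w8.png',(190+(p[0]+.5)/2.8-.5,60+(p[1]+.5)/2.8-.5),z)[:2].round(1)
for z in (.155,.165): print(z,f((425,214),z),f((409,446),z), f((400,330),z),f((443,330),z))
im=cv2.imread('pics/w8.png'); m=(im.max(2)<50).astype(np.uint8); m[:130]=0; m[225:]=0; m[:,:325]=0; m[:,355:]=0
c=max(cv2.findContours(m,0,1)[0],key=cv2.contourArea); P=np.array([wonz('pics/w8.png',p,.163)[:2] for p in c[:,0,:]]); print(cv2.minAreaRect(P.astype(np.float32)))
for u,v in [(165,180),(163,370)]: print('lip',f((u,v),.011))
E
```

```text
0.155 [ 522.1 -339. ] [ 433.6 -344.6] [ 479.  -334.6] [ 480.1 -351.3]
0.165 [ 523.1 -336. ] [ 437.7 -341.4] [ 481.5 -331.7] [ 482.6 -347.8]
((479.8213195800781, -338.05340576171875), (84.30107879638672, 16.49184799194336), 3.2162089347839355)
lip [ 515.5 -244.2]
lip [ 412.9 -248.1]
```

Emit:
{"op": "step_arm", "data": {
  "deltas": [
    {"dp": [0.6,-12,0],"spin": 0},
    {"dp": [1,-20,0],"spin": 0},
    {"dp": [1.2,-24,-15],"spin": 0},
    {"dp": [1,-20,-30],"spin": 0},
    {"dp": [0.5,-9,-30],"spin": 0},
    {"dp": [0,0,-10],"spin": 0},
    {"dp": [0,0,0],"spin": 0},
    {"dp": [0,0,0],"spin": 0}
  ],
  "hand": 0.4
}}

```text
time: 19.38
eef_pos: [0.4807, -0.3416, 0.2158]
ee_rot: [[0.999, 0.054, 0.001], [0.054, -0.999, -0.001], [0.001, 0.001, -1.0]]
contact_force: [-0.2, 0.4, 0.8]
finger_gap: 0.0511
grip_force: 0.0
```

Emit:
{"op": "step_arm", "data": {
  "deltas": [
    {"dp": [0,0,-15],"spin": 0},
    {"dp": [0,0,-20],"spin": 0},
    {"dp": [0,0,-20],"spin": 0},
    {"dp": [0,0,-15],"spin": 0},
    {"dp": [0,0,-8],"spin": 0},
    {"dp": [0,0,0],"spin": 0},
    {"dp": [0,0,0],"spin": 0}
  ]
}}

```text
time: 20.25
eef_pos: [0.4806, -0.3416, 0.1373]
ee_rot: [[0.999, 0.053, 0.001], [0.053, -0.999, -0.001], [0.001, 0.001, -1.0]]
contact_force: [0.1, -0.0, -1.2]
finger_gap: 0.0515
grip_force: 0.0
```

Emit:
{"op": "step_arm", "data": {
  "deltas": [
    {"dp": [0,0,-1],"spin": 0},
    {"dp": [0,0,0],"spin": 0},
    {"dp": [0,0,0],"spin": 0},
    {"dp": [0,0,0],"spin": 0},
    {"dp": [0,0,0],"spin": 0},
    {"dp": [0,0,0],"spin": 0},
    {"dp": [0,0,0],"spin": 0}
  ],
  "hand": 1
}}

```text
time: 21.12
eef_pos: [0.4804, -0.3412, 0.1361]
ee_rot: [[0.999, 0.053, 0.0], [0.053, -0.999, -0.0], [0.0, 0.0, -1.0]]
contact_force: [-1.2, 1.9, 5.7]
finger_gap: 0.0152
grip_force: 60.1
```

Emit:
{"op": "step_arm", "data": {
  "deltas": [
    {"dp": [0,0,1],"spin": 0},
    {"dp": [0,0,2],"spin": 0},
    {"dp": [0,0,4],"spin": 0},
    {"dp": [0,0,3],"spin": 0},
    {"dp": [0,0,0],"spin": 0},
    {"dp": [0,0,0],"spin": 0}
  ]
}}

```text
time: 21.88
eef_pos: [0.4801, -0.3412, 0.1455]
ee_rot: [[0.999, 0.053, -0.0], [0.053, -0.999, 0.0], [-0.0, -0.0, -1.0]]
contact_force: [-0.5, 0.0, -8.4]
finger_gap: 0.0153
grip_force: 58.6
```

```bash
python3 - <<'E'
from h import *
s=observe(); print(s['contact_force'],s['ft_torque'],s['eef_pos'],s['finger_gap'],s['grip_force'])
E
```

```text
[-4.83038162e-01  5.33586032e-03 -8.35106500e+00] [-0.02436107 -0.00210592 -0.01174764] [ 0.48014761 -0.34115776  0.1455021 ] 0.015274233900486546 58.583632707595825
```

Emit:
{"op": "step_arm", "data": {
  "deltas": [
    {"dp": [0,0,2],"spin": 0},
    {"dp": [0,0,5],"spin": 0},
    {"dp": [0,0,8],"spin": 0},
    {"dp": [0,0,10],"spin": 0},
    {"dp": [0,0,10],"spin": 0},
    {"dp": [0,0,10],"spin": 0},
    {"dp": [0,0,10],"spin": 0},
    {"dp": [0,0,10],"spin": 0},
    {"dp": [0,0,10],"spin": 0},
    {"dp": [0,0,8],"spin": 0},
    {"dp": [0,0,5],"spin": 0},
    {"dp": [0,0,2.5],"spin": 0},
    {"dp": [0,0,0],"spin": 0},
    {"dp": [0,0,0],"spin": 0},
    {"dp": [0,0,0],"spin": 0},
    {"dp": [0,0,0],"spin": 0}
  ]
}}

```text
time: 23.88
eef_pos: [0.4802, -0.3411, 0.2359]
ee_rot: [[0.999, 0.053, -0.0], [0.053, -0.999, 0.0], [-0.0, -0.0, -1.0]]
contact_force: [0.1, 0.7, -7.4]
finger_gap: 0.0152
grip_force: 58.6
```

```bash
python3 - <<'E'
from h import *
s,im=wrist('pics/w9.png'); print(s['time'],s['contact_force'],s['ft_torque'],s['eef_pos'],s['finger_gap'],s['grip_force'],np.abs(s['joint_velocities']).max())
im=im[:,:,::-1]; hsv=cv2.cvtColor(im,cv2.COLOR_BGR2HSV)
m=cv2.inRange(hsv,(105,120,60),(125,255,255)); br=cv2.inRange(hsv,(15,40,150),(32,150,255))
# nipples: brass blobs within the tray
for nm,k in (('blue',m),('brass',br)):
    for c in cv2.findContours(k,0,1)[0]:
        if cv2.contourArea(c)>150: print(nm,cv2.boundingRect(c),cv2.contourArea(c))
# level check: flange bright edges heights via widths at front and back
g=((hsv[...,1]<45)&(hsv[...,2]>125)).astype(np.uint8)
for u in range(60,480,30):
    v=np.where(g[:330,u])[0]; print(u,(v.min(),v.max(),len(v)) if len(v) else None, end=' ')
E
```

```text
23.875 [ 0.07780902  0.67044072 -7.42663193] [-0.02994181  0.01994783  0.05081943] [ 0.4801896  -0.34114708  0.23591017] 0.01523926031115625 58.63097548484802 0.08101788589740275
blue (273, 142, 90, 111) 5680.5
blue (148, 140, 96, 113) 6581.5
blue (463, 0, 49, 14) 262.0
brass (216, 211, 21, 30) 375.5
brass (0, 206, 20, 22) 193.5
brass (207, 140, 33, 36) 871.0
brass (394, 137, 57, 67) 2886.0
60 (np.int64(5), np.int64(328), 69) 90 (np.int64(3), np.int64(242), 98) 120 (np.int64(67), np.int64(174), 50) 150 (np.int64(6), np.int64(267), 83) 180 (np.int64(25), np.int64(269), 74) 210 (np.int64(9), np.int64(171), 51) 240 (np.int64(17), np.int64(139), 32) 270 (np.int64(0), np.int64(172), 61) 300 (np.int64(112), np.int64(258), 67) 330 (np.int64(4), np.int64(269), 141) 360 (np.int64(1), np.int64(323), 186) 390 (np.int64(16), np.int64(298), 175) 420 (np.int64(0), np.int64(315), 206) 450 (np.int64(28), np.int64(329), 220)
```

```bash
python3 -c "
from workcell import *; print(close_job())"
```

```text
the job is handed in; nothing more can be done
None
```

The job is handed in at about 24 s: the tray sits fully home behind the frame's front lip with the fittings still in it, and the arm is holding the frame by its handle, level by the wrist picture, about 10 cm off the bench; the frame slid about 7 mm on the bench while I pushed the tray in.

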